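# Run a fingertip along the flip-cap vials to shut them, then close the case cover

### The job

The four flip-cap sample vials in the small grey case have been left ajar. With a fingertip, stroke along the row in one pass, passing over each cap from its hinge towards its thumb lip, so that all are pressed shut; do not take your hand up off the row until the last one is shut. Then push the clear cover over from behind and press it down until the case is fully closed, going gently, leaving the case standing where it is, lifting nothing and disturbing nothing else.

Things in the scene. Friction and masses are not known exactly. Their poses are not given: they have to be found in the camera images.
- case: Loose grey case, 180 x 66 mm, base 36 mm high, about 1.1 kg in all. Origin: centre of its underside; z up, y along the row, x to the back, where the cover is hinged. Four white vials fixed in it at x = 0, y = +54, +18, -18, -54 mm, each with a blue cap (disc 29 mm across, 4 mm thick, edge bevelled) hinged on the vial's +y side, 15.5 mm from its axis, 53.5 mm up. A shut cap's top is 57.5 mm up.
- first_cap (a point): Point on the case: centre of the top of the first cap (cap1, y = +54 mm) when shut, 57.5 mm above the table. Begin by coming down lightly on this cap's hinge (level and too low from outside, a finger shoves the case along). Travelling to -y at the height of the shut tops, it meets each ajar cap as a ramp and folds it down; the other way it would catch.
- last_cap (a point): Point on the case: centre of the top of the last cap (cap4, y = -54 mm) when shut, 57.5 mm above the table. The stroke runs from first_cap to last_cap; this cap's thumb lip ends 17.5 mm beyond this point.
- cover (a joint): Clear cover over the case, 0 rad shut, 1.95 at its stop; found leaning back. Stiff hinge: it stays where left, under 1 N at its free edge moves it. Hinge axis along y at x = +35.5 mm, 36 mm up. Shut, it reaches 68 mm forward, flat top 62 mm above the table. At angle q, the outer face f from the hinge (0 to 68 mm) is at x = 35.5 - f cos q + 26 sin q, height 36 + f sin q + 26 cos q mm.
- cap1 (a joint): Blue cap 1 of the row, counted along the stroke (y = +54 mm): 0 rad when shut, growing as its -y side rises; found ajar, with a thumb lip that ends 33 mm from its hinge; stays where it is left (hinge friction about 0.012 N m)
- cap2 (a joint): Blue cap 2 of the row, counted along the stroke (y = +18 mm): 0 rad when shut, growing as its -y side rises; found ajar, with a thumb lip that ends 33 mm from its hinge; stays where it is left (hinge friction about 0.012 N m)
- cap3 (a joint): Blue cap 3 of the row, counted along the stroke (y = -18 mm): 0 rad when shut, growing as its -y side rises; found ajar, with a thumb lip that ends 33 mm from its hinge; stays where it is left (hinge friction about 0.012 N m)
- cap4 (a joint): Blue cap 4 of the row, counted along the stroke (y = -54 mm): 0 rad when shut, growing as its -y side rises; found ajar, with a thumb lip that ends 33 mm from its hinge; stays where it is left (hinge friction about 0.012 N m)
- vial_7: Bystander, to be left alone: small loose vial with a white cap, 17 mm across, 31 mm tall; origin at the centre of its underside
- vial_2: Bystander, to be left alone: loose vial with a red cap, 19 mm across, 38 mm tall; origin at the centre of its underside
- vial_0: Bystander, to be left alone: small loose vial with a blue cap, 17 mm across, 31 mm tall; origin at the centre of its underside
- cap_jar: Bystander, to be left alone: open glass jar of spare vial caps, 63 mm across, 60 mm tall; origin at the centre of its underside
- label_roll: Bystander, to be left alone: white roll of labels lying flat, 72 mm across, 30 mm tall; origin at the centre of its underside

How it is judged:
By the outcome, as a careful person would: the job done as asked, in the order asked, and still so for the second after the job is handed in, with the robot touching nothing.
It also fails if it takes over 58 s, if anything falls off the work surface, if the arm or the gripper's body presses on something with over 40 N, if the wrist force passes 120 N, or if a joint passes its speed limit or range.

### The arm

A 6-joint arm with a two-finger parallel gripper is mounted at the origin on the work surface; the furniture and walls round the work are solid. World frame = base frame: x ahead of the robot, y to its left, z up, the work surface at z = 0. Lengths are in mm, angles in rad, forces in N, time in s.
With the tool pointing down it reaches from about 275 to 1000 mm from the base axis. Payload 8.4 kg.
Tool frame: the origin (TCP) lies between the finger pads, 19 mm behind the fingertips; this is the grasp point; z points along the fingers, y is the line along which they close (so a half turn about z gives the same grasp; the last joint's range is limited). The gripper opens to 85 mm and grips with 20 to 120 N. Pads are 22 mm wide; open, the fingers measure 114 mm over their backs; the gripper's body (76 mm by 85 mm) begins 54 mm behind the grasp point. The pads swing forward as they close: fully open they stand 13 mm farther back than shut.
Start: joints at [1.114, 0.353, 1.633, -0, 1.155, -0.002], TCP at [274.551, 561.471, 249.981] pointing down, gripper open.
Joint ranges: [-2.63, 2.63], [-0.92, 2.1], [0.06, 2.66], [-1.3, 4.44], [0, 2.69], [-3.02, 3.02]. Speed limits (rad/s): [2.22, 2.22, 2.79, 3.14, 3.14, 3.14].

### API

Orientations are given as [roll, pitch, yaw] about the fixed x, y, z axes, in that order (R = Rz(yaw) Ry(pitch) Rx(roll)).
In Python, from rig import r, grab_frame, camera_params gives the robot as it stands (r), with the cameras as plain functions.
- The arm moves only by the shell command python3 steer.py FILE [FORCE], which reads ROWS from the file FILE. ROWS is a JSON list of rows, 1 to 5 of them, each an object with the fields r (a list: a rotation vector rx, ry, rz in normalised numbers (1 is 2 rad)), pos (a list: dx, dy, dz in fractions of the full range, 1 being 25 cm), aperture (the opening from 0.0 (shut) to 1.0 (fully open)); a field left out counts as zero (the opening has to be given); each row shifts and turns the commanded pose from where the row before left it, along the tool's axes as they then stand; what a row does not reach is not made up. A row lasts 1/12 s, in which the tool goes at most 41.7 mm and 0.125 rad, less where a joint would pass 70% of its speed; a pose out of reach is approached as far as the arm can. The fingers move at their own pace and stop on an object; FORCE is the grip in N (left out, the last holds). Time passes only in rows, so rows that do not move let the fingers close. It prints the time, the measured TCP pose, the force, the opening and the grip force at its end. Input that does not fit is refused with a message, and nothing moves.
- r.sense(): the state, without advancing time (a new reading comes with each control period).
- grab_frame(name): name is "scene" or "top" or "wrist"; returns the picture (400x640x3 uint8, red, green, blue); there is no depth.
- camera_params(name): a dict with "fx", "fy", "cx", "cy" (pixels), "rvec" (rotation vector, rad) and "tvec" (3), from world to camera coordinates, as OpenCV has them. Camera axes: x right, y down, z forward; pixel columns grow to the right and rows downward; lengths in mm; the calibration is good to about 2 mm. A picture is of the moment at which its call begins: read the wrist's pose just before it. camera_params takes no time and is no camera call; for the wrist camera it gives the pose at the moment of the call.
- r.sign_off(): hands the job in; it is judged then, once.
The state is a dict: "clock": time; "qpos": joint angles; "qvel": joint speeds; "joint_efforts": joint torques, N m; "eef_pos": TCP position; "tcp_rot": TCP orientation; "contact_force": force on the tool from outside, world axes, zero at the start; "wrist_torque": the same for the moment, N m; "opening": opening from 0.0 (shut) to 1.0 (fully open); "grasp_force": force on a finger pad.
Only numpy, scipy, OpenCV 4.12 (cv2) and the standard library are available. Lean on these libraries where they do the work, as an engineer would, in place of code of your own. Each camera call takes 0.05 s, during which the arm holds its last target. There are 200 camera calls.

## Working session

There is one attempt and no reset: what is moved stays moved. The work goes in short steps, Python scripts to look and compute and a shell command to move; the robot and the scene stay as the last step left them, time stands still between calls to the robot, and variables do not carry over. Pictures are saved under pics/ and viewed, at most 13 in all, crops included, and the job is handed in when it is done.

```bash
ls; mkdir -p pics; python3 - <<'E'
from rig import r, grab_frame, camera_params
import cv2
print(r.sense())
for n in("scene","top"):
    f=grab_frame(n); cv2.imwrite(f"pics/{n}0.png",f[:,:,::-1]); print(n,camera_params(n))
E
```

```text
pics
rig.py
steer.py
{'clock': 0.0, 'qpos': array([ 1.11361688e+00,  3.53632226e-01,  1.63414803e+00,  2.27082722e-05,
        1.15518258e+00, -2.39043226e-03]), 'qvel': array([ 5.07855472e-04, -1.19897953e-03,  3.21731213e-05, -2.22243235e-03,
        3.59512954e-04,  4.06725205e-04]), 'joint_efforts': array([-4.57595925e-04, -6.05263495e+01, -3.42062581e+01,  3.09356892e-05,
        9.29452654e-03, -1.23116749e-05]), 'eef_pos': array([274.33460724, 561.07121081, 249.26565321]), 'tcp_rot': array([-3.14022252e+00, -2.40377755e-05,  2.68679444e+00]), 'contact_force': array([-0.84047407, -0.48422133, -0.38627548]), 'wrist_torque': array([0.01348407, 0.02993433, 0.01157883]), 'grasp_force': 0.0, 'opening': 0.9999743836382854}
scene {'fx': 443.61656625931005, 'fy': 443.61656625931005, 'cx': 321.5530758242347, 'cy': 204.11565444227355, 'rvec': array([ 2.1187406 , -0.80417578,  0.35947367]), 'tvec': array([-171.39003375,  353.00857858,  651.68466218])}
top {'fx': 368.2772407722988, 'fy': 368.2772407722988, 'cx': 323.27716523831003, 'cy': 196.88049537147796, 'rvec': array([ 1.90716524, -2.31473158,  0.23506285]), 'tvec': array([295.40690566, 390.34566419, 835.95620718])}
```

View pics/scene0.png

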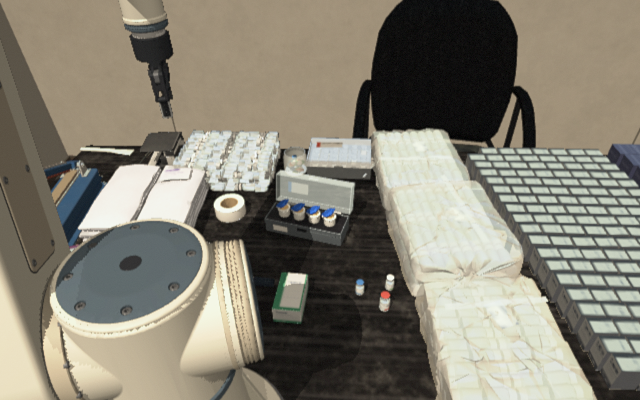

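View pics/top0.png

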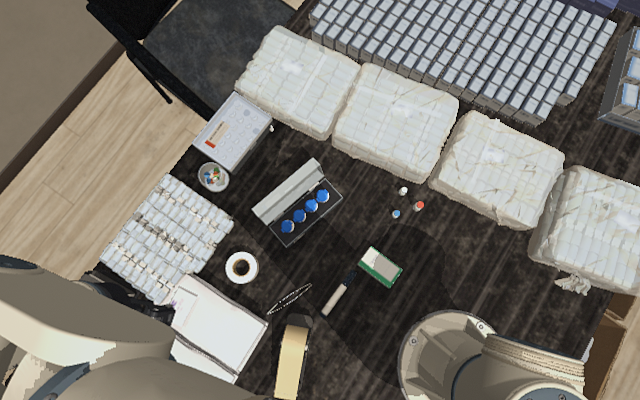

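The scene view shows the case at about (312,215), with its cover leaning back. The top view shows four blue caps from about (288,227) to (323,196), the label roll at (241,267), the jar at (213,176) and loose vials near (405,203). Next I'll locate the caps by their blue mask.

```bash
cat > h.py <<'E'
import cv2, numpy as np
def cam(p):
    R,_=cv2.Rodrigues(np.array(p["rvec"]));K=np.array([[p["fx"],0,p["cx"]],[0,p["fy"],p["cy"]],[0,0,1]]);return K,R,np.array(p["tvec"]).ravel()
def ray(p,uv):
    K,R,t=cam(p);d=R.T@np.linalg.inv(K)@np.array([*uv,1.]);return -R.T@t,d/np.linalg.norm(d)
def onz(p,uv,z):
    c,d=ray(p,uv);return c+d*(z-c[2])/d[2]
def tri(p1,u1,p2,u2):
    a,d=ray(p1,u1);b,e=ray(p2,u2);s=np.linalg.lstsq(np.c_[d,-e],b-a,rcond=None)[0];P=a+s[0]*d;Q=b+s[1]*e;return (P+Q)/2,np.linalg.norm(P-Q)
def proj(p,X):
    K,R,t=cam(p);return cv2.projectPoints(np.atleast_2d(np.array(X,float)),R,t,K,None)[0].reshape(-1,2)
def blue(bgr,lo=(100,130,60),hi=(125,255,255),amin=20):
    m=cv2.inRange(cv2.cvtColor(bgr,cv2.COLOR_BGR2HSV),lo,hi)
    n,l,s,c=cv2.connectedComponentsWithStats(m);return [(c[i],s[i]) for i in range(1,n) if s[i][4]>=amin],m
E
python3 - <<'E'
from rig import r, grab_frame, camera_params
from h import *
for n in("top","scene"):
    im=cv2.imread(f"pics/{n}0.png");p=camera_params(n)
    for c,s in blue(im)[0]:
        print(n,c.round(1),s,onz(p,c,62).round(0))
p=camera_params("top")
for nm,uv,z in(("roll",(241,267),30),("jar",(213,176),60),("v",(404,190),31),("v",(419,205),38),("v",(396,213),31)):print(nm,onz(p,uv,z).round(0))
s=r.sense();pw=camera_params("wrist");c,d=ray(pw,(320,200));R=cv2.Rodrigues(pw["rvec"])[0]
print("wrist cam",c,d,R[0],s["eef_pos"],pw["fx"])
E
```

```text
top [309.6 205. ] [293 189  35  34 371] [422. 251.  62.]
top [285.6 226. ] [281 220  11  13 112] [385. 314.  62.]
scene [281.8 203.1] [276 200  12   7  47] [385. 316.  62.]
scene [297.1 206.8] [291 204  13   7  58] [402. 283.  62.]
scene [312.6 209.3] [306 206  14   8  64] [422. 252.  62.]
scene [327.6 212.2] [321 209  14   8  65] [439. 223.  62.]
roll [315. 434.  30.]
jar [535. 462.  60.]
v [421.  20.  31.]
v [377.  -4.  38.]
v [370.  52.  31.]
wrist cam [214.90480469 589.52577438 374.24599664] [ 0.23445997 -0.12694989 -0.96380094] [ 0.44029103  0.89785266 -0.00209984] [274.35798271 561.10053905 249.31033069] 279.8105735584577
```

Careful with the scale: shifts go in shares of 25 cm and turns go in shares of 2 rad. That gives: 0.115 rad / 2 = 0.0575.

```bash
echo '[{"r": [0, 0, 0.0575], "aperture": 0}, {"r": [0, 0, 0.0575], "aperture": 0}, {"r": [0, 0, 0.0575], "aperture": 0}, {"r": [0, 0, 0.0575], "aperture": 0}, {"r": [0, 0, 0.0575], "aperture": 0}]' > m.json && python3 steer.py m.json; python3 - <<'E'
from rig import r, grab_frame, camera_params
import numpy as np
from scipy.spatial.transform import Rotation as Ro
s=r.sense();print(Ro.from_euler('xyz',s["tcp_rot"]).as_matrix().T@(np.array([400,285,250])-s["eef_pos"]))
E
```

```text
clock: 0.52
eef_pos: [274.4, 561.2, 249.5]
tcp_rot: [-3.141, 0.0, 2.106]
contact_force: [-0.7, 0.4, -0.8]
opening: 0.306
grasp_force: 0.0
[-301.62350992  -32.88405474   -0.30535714]
```

In the tool's units: -30 mm / 250 = -0.12, -3 mm / 250 = -0.012.

```bash
echo '[{"pos": [-0.12, -0.012, 0], "aperture": 0}, {"pos": [-0.12, -0.012, 0], "aperture": 0}, {"pos": [-0.12, -0.012, 0], "aperture": 0}, {"pos": [-0.12, -0.012, 0], "aperture": 0}, {"pos": [-0.12, -0.012, 0], "aperture": 0}]' > m.json && python3 steer.py m.json >/dev/null;  echo '[{"pos": [-0.12, -0.012, 0], "aperture": 0}, {"pos": [-0.12, -0.012, 0], "aperture": 0}, {"pos": [-0.12, -0.012, 0], "aperture": 0}, {"pos": [-0.12, -0.012, 0], "aperture": 0}, {"pos": [-0.12, -0.012, 0], "aperture": 0}]' > m.json && python3 steer.py m.json; echo '[{"aperture": 0}, {"aperture": 0}, {"aperture": 0}]' > m.json && python3 steer.py m.json; python3 - <<'E'
from rig import r, grab_frame, camera_params
import cv2,pickle
p=camera_params("wrist");f=grab_frame("wrist")[:,:,::-1]
cv2.imwrite("pics/w1.png",f);pickle.dump(p,open("w1.pkl","wb"))
E
```

```text
clock: 1.35
eef_pos: [403.5, 287.4, 249.8]
tcp_rot: [-3.141, 0.0, 2.112]
contact_force: [1.1, 0.5, 0.9]
opening: 0.001
grasp_force: 0.0
clock: 1.6
eef_pos: [403.3, 289.0, 249.9]
tcp_rot: [-3.141, -0.0, 2.111]
contact_force: [0.5, -0.0, 0.6]
opening: 0.001
grasp_force: 0.0
```

View pics/w1.png

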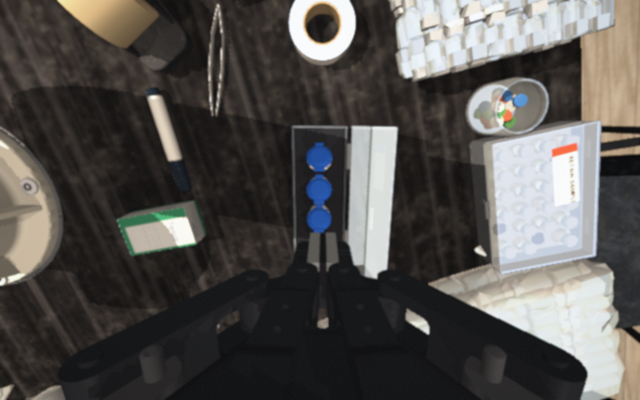

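The wrist view shows the case with image-up along case +y. Caps 1–3 are at (319,157), (319,188) and (319,218), and cap 4 is hidden by the fingers. The cover is the light strip at x 350–397. I'll shift 80 mm along the row for a full view and parallax.

In the tool's units: -20 mm / 250 = -0.08.

```bash
echo '[{"pos": [-0.08, 0, 0], "aperture": 0}, {"pos": [-0.08, 0, 0], "aperture": 0}, {"pos": [-0.08, 0, 0], "aperture": 0}, {"pos": [-0.08, 0, 0], "aperture": 0}, {"aperture": 0}]' > m.json && python3 steer.py m.json ;echo '[{"aperture": 0}, {"aperture": 0}]' > m.json && python3 steer.py m.json; python3 - <<'E'
from rig import r, grab_frame, camera_params
import cv2,pickle,numpy as np
p=camera_params("wrist");f=grab_frame("wrist")[:,:,::-1]
cv2.imwrite("pics/w2.png",f);pickle.dump(p,open("w2.pkl","wb"))
a=cv2.resize(f[40:240,260:430],None,fx=3,fy=3,interpolation=cv2.INTER_CUBIC)
cv2.imwrite("pics/w2c.png",a)
E
```

```text
clock: 2.07
eef_pos: [445.4, 219.4, 249.9]
tcp_rot: [3.142, 0.001, 2.112]
contact_force: [0.7, 0.5, 0.1]
opening: 0.001
grasp_force: 0.0
clock: 2.23
eef_pos: [444.1, 221.2, 249.9]
tcp_rot: [-3.141, -0.0, 2.112]
contact_force: [0.4, 0.8, 0.3]
opening: 0.003
grasp_force: 0.0
```

View pics/w2c.png

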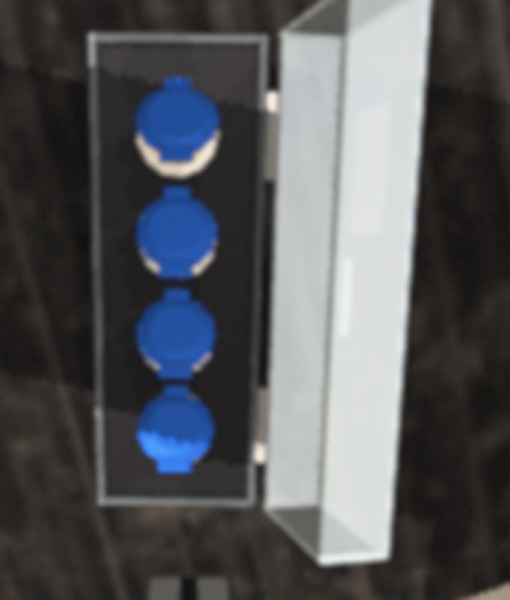

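The crop shows the case rim corners at full-image pixels (289,51), (349,52), (344,208) and (293,208). All four caps are ajar with their lips on the −y side. The cover's raised front wall runs to about (367,227) and (390,226). Next I'll work out the case pose and cover angle.

```bash
cat > m.py <<'E'
from h import *
import pickle
from rig import r, grab_frame, camera_params
from scipy.optimize import least_squares
w1,w2=[pickle.load(open(f"w{i}.pkl","rb")) for i in(1,2)]
i1,i2,t=[cv2.imread(f"pics/{n}.png") for n in("w1","w2","top0")]
# rim
cr=np.array([[88,34],[267,36],[252,504],[98,504]])/3.+[260,40]
W=np.array([onz(w2,u,36) for u in cr]);L=np.array([[-33,90],[33,90],[33,-90],[-33,-90]])
print(W.round(1).tolist(),[np.linalg.norm(W[i]-W[i-1]).round(1) for i in range(4)])
yaw=np.arctan2(*( (W[0]+W[1]-W[2]-W[3])[[0,1]]*[-1,1]))
c=W.mean(0);print("rim ctr",c,"yaw",yaw,[np.arctan2(-(W[a]-W[b])[0],(W[a]-W[b])[1]).round(4) for a,b in((0,3),(1,2))])
# caps blobs two views
B=lambda im,lo=(100,130,40):sorted([(b[0].round(2).tolist(),b[1][4],b[1][:4].tolist()) for b in blue(im,lo,amin=150)[0]],key=lambda b:b[0][1])
b1=[b for b in B(i1) if 290<b[0][0]<350];b2=[b for b in B(i2) if 290<b[0][0]<350]
for b in b1:print(1,b)
for b in b2:print(2,b)
X,Y=np.array([np.cos(yaw),np.sin(yaw),0]),np.array([-np.sin(yaw),np.cos(yaw),0])
for k,(u,v) in enumerate(zip(b1,b2)):
    P,e=tri(w1,u[0],w2,v[0]);d=P-c;print("cap",k+1,P.round(1),"err",e.round(1),"case xy",(d@X).round(1),(d@Y).round(1))
for u in((366.7,227.3),(390,226)):
    C,d=ray(w2,u);s=((c-90*Y-C)@Y)/(d@Y);P=C+s*d;print("cover pt x,z",((P-c)@X).round(1),P[2].round(1))
E
python3 m.py
```

```text
[[340.0, 323.3, 36.0], [396.5, 356.4, 36.0], [487.0, 202.0, 36.0], [431.3, 168.6, 36.0]] [np.float64(179.6), np.float64(65.4), np.float64(178.9), np.float64(65.0)]
rim ctr [413.69017523 262.58030704  36.        ] yaw 0.5313921132405588 [np.float64(0.5326), np.float64(0.5302)]
1 ([318.73, 156.54], np.int32(556), [306, 142, 27, 31])
1 ([318.59, 203.53], np.int32(1112), [306, 174, 27, 60])
2 ([318.6, 78.97], np.int32(537), [305, 65, 29, 28])
2 ([318.3, 116.78], np.int32(590), [305, 102, 28, 32])
2 ([318.07, 150.82], np.int32(591), [305, 136, 28, 31])
2 ([318.05, 182.83], np.int32(578), [305, 168, 27, 30])
cap 1 [384.3 312.3  65.7] err 0.2 case xy -0.2 57.7
cap 2 [404.3 279.7 119.4] err 0.2 case xy 0.6 19.5
cover pt x,z 51.3 101.6
cover pt x,z 76.6 97.2
```

```bash
cat > g.py <<'E'
import sys,numpy as np
from rig import r, grab_frame, camera_params
from scipy.spatial.transform import Rotation as Ro
c=np.array([413.7,262.6]);a=0.5314;Rz=np.array([[np.cos(a),-np.sin(a)],[np.sin(a),np.cos(a)]])
s=r.sense();R=Ro.from_euler('xyz',s["tcp_rot"]).as_matrix()
l=Rz.T@(s["eef_pos"][:2]-c);print("t",round(s["clock"],2),"case xy",l.round(1),"tip z",(s["eef_pos"][2]-19).round(2),"F case",(Rz.T@s["contact_force"][:2]).round(1),s["contact_force"][2].round(1))
if len(sys.argv)>3:
    x,y,z=map(float,sys.argv[1:4]);print("tool delta",(R.T@(np.r_[c+Rz@[x,y],z+19]-s["eef_pos"])).round(1))
E
python3 g.py 0 73 85
```

```text
t 2.28 case xy [  5.2 -51. ] tip z 230.88 F case [0.5 0.8] 0.5
tool delta [124.   -3.9 145.9]
```

In the tool's units: 25 mm / 250 = 0.1, 24 mm / 250 = 0.096.

```bash
echo '[{"pos": [0.096, 0, 0], "aperture": 0}, {"pos": [0.1, -0.004, 0.02], "aperture": 0}, {"pos": [0.1, -0.004, 0.02], "aperture": 0}, {"pos": [0.1, -0.004, 0.02], "aperture": 0}, {"pos": [0.1, -0.004, 0.02], "aperture": 0}]' > m.json && python3 steer.py m.json >/dev/null; echo '[{"pos": [0, 0, 0.1], "aperture": 0}, {"pos": [0, 0, 0.1], "aperture": 0}, {"pos": [0, 0, 0.1], "aperture": 0}, {"pos": [0, 0, 0.1], "aperture": 0}, {"pos": [0, 0, 0.06], "aperture": 0}]' > m.json && python3 steer.py m.json >/dev/null;echo '[{"pos": [0, 0, 0.032], "aperture": 0}, {"aperture": 0}, {"aperture": 0}, {"aperture": 0}]' > m.json && python3 steer.py m.json; python3 g.py 0 73 60; python3 - <<'E'
from rig import r, grab_frame, camera_params
import cv2,pickle
p=camera_params("scene");f=grab_frame("scene")[:,:,::-1]
g=grab_frame("wrist")[:,:,::-1]
import numpy as np
a=cv2.resize(f[150:260,240:380],(764,600),interpolation=cv2.INTER_CUBIC)
cv2.imwrite("pics/s2.png",a);cv2.imwrite("pics/w3.png",g)
E
```

```text
clock: 3.45
eef_pos: [377.7, 325.3, 108.0]
tcp_rot: [3.14, -0.0, 2.112]
contact_force: [-0.4, -0.7, -0.5]
opening: -0.0
grasp_force: 0.0
t 3.45 case xy [ 0.7 72.3] tip z 89.0 F case [-0.7 -0.5] -0.5
tool delta [ 0.7 -0.8 29. ]
```

View pics/s2.png

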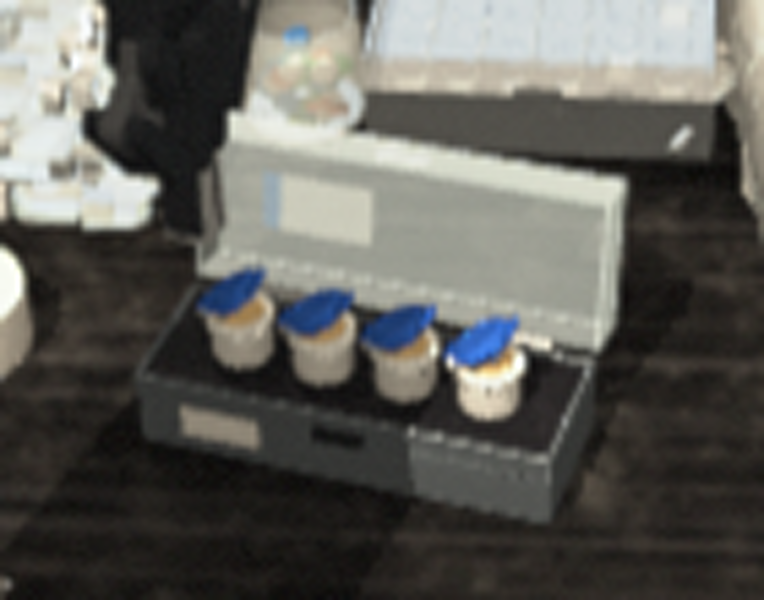

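The enlarged scene view shows four caps ajar by roughly 0.5 rad. The dark shape at about (200,150) may be the gripper, so I'll check the projection.

```bash
python3 - <<'E'
from rig import r, grab_frame, camera_params
from h import *
p=camera_params("scene");e=r.sense()["eef_pos"]
c=np.array([413.7,262.6]);a=0.5314;Rz=np.array([[np.cos(a),-np.sin(a)],[np.sin(a),np.cos(a)]])
W=lambda x,y,z:np.r_[c+Rz@[x,y],z]
q=proj(p,[e-[0,0,19],e,W(0,69.5,53.5),W(-33,90,36),W(33,-90,36),W(-33,-90,36),W(-33,-90,0)]);print(((q-[240,150])*[764/140,600/110]).round(0).tolist())
E
```

```text
[[195.0, 235.0], [191.0, 197.0], [208.0, 305.0], [134.0, 377.0], [600.0, 362.0], [555.0, 465.0], [554.0, 532.0]]
```

View pics/w3.png

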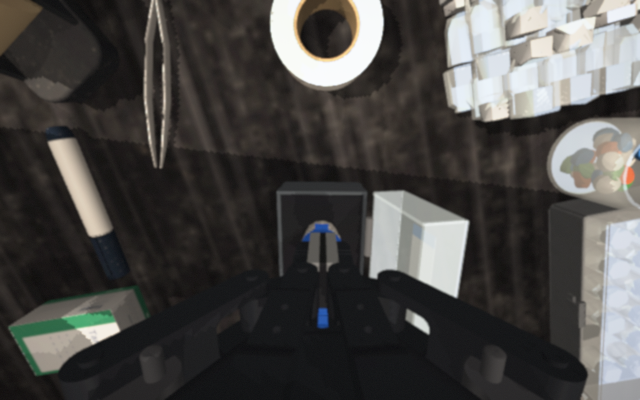

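The projections match the picture, and the wrist view shows the fingertips over cap 1's hinge at (321,228). I'll descend lightly.

In the tool's units: 10 mm / 250 = 0.04, 8 mm / 250 = 0.032.

```bash
echo '[{"pos": [0.008, -0.0028, 0.04], "aperture": 0}, {"pos": [0, 0, 0.032], "aperture": 0}, {"pos": [0, 0, 0.02], "aperture": 0}, {"pos": [0, 0, 0.012], "aperture": 0}, {"pos": [0, 0, 0.004], "aperture": 0}]' > m.json && python3 steer.py m.json|grep -E 'pos|contact'; echo '[{"pos": [0, 0, 0.002], "aperture": 0}, {"pos": [0, 0, 0.002], "aperture": 0}, {"aperture": 0}, {"aperture": 0}]' > m.json && python3 steer.py m.json |grep -E 'pos|contact'; python3 g.py 0 73 57.5
```

```text
eef_pos: [375.3, 325.5, 79.2]
contact_force: [-0.0, -1.7, 3.2]
eef_pos: [375.7, 326.0, 79.1]
contact_force: [0.3, 0.5, 0.1]
t 4.3 case xy [-0.6 73.9] tip z 60.09 F case [0.5 0.2] 0.1
tool delta [-0.9  0.6  2.6]
```

In the tool's units: 0.7 mm / 250 = 0.0028, 0.5 mm / 250 = 0.002.

```bash
for i in 1; do echo '[{"pos": [0, 0, 0.0028], "aperture": 0}, {"pos": [0, 0, 0.002], "aperture": 0}, {"aperture": 0}]' > m.json && python3 steer.py m.json|grep -E 'contact'; done; python3 g.py; echo '[{"pos": [0, 0, 0.002], "aperture": 0}, {"pos": [0, 0, 0.002], "aperture": 0}, {"aperture": 0}]' > m.json && python3 steer.py m.json |grep -E 'contact'; python3 g.py
```

```text
contact_force: [1.3, -2.5, 2.7]
t 4.55 case xy [-0.4 73.8] tip z 58.95 F case [-0.2 -2.8] 2.7
contact_force: [-0.4, 0.6, 2.1]
t 4.8 case xy [-0.6 73.9] tip z 57.78 F case [-0.1  0.8] 2.1
```

In the tool's units: 0.4 mm / 250 = 0.0016.

```bash
echo '[{"pos": [0, 0, 0.0016], "aperture": 0}, {"aperture": 0}, {"aperture": 0}]' > m.json && python3 steer.py m.json|grep -E 'contact'; python3 g.py;  echo '[{"aperture": 0}, {"aperture": 0}]' > m.json && python3 steer.py m.json |grep -E 'contact'; python3 g.py
```

```text
contact_force: [0.6, 0.0, 2.2]
t 5.05 case xy [-0.7 73.9] tip z 57.33 F case [ 0.5 -0.3] 2.2
contact_force: [0.4, 1.0, 1.3]
t 5.22 case xy [-0.7 73.9] tip z 57.37 F case [0.8 0.7] 1.3
```

In the tool's units: -3 mm / 250 = -0.012, -2 mm / 250 = -0.008.

```bash
echo '[{"pos": [-0.008, 0, 0.0004], "aperture": 0}, {"pos": [-0.012, 0, 0.0004], "aperture": 0}, {"pos": [-0.012, 0, 0], "aperture": 0}, {"pos": [-0.012, 0, 0], "aperture": 0}, {"pos": [-0.012, 0, 0], "aperture": 0}]' > m.json && python3 steer.py m.json|grep -E 'contact'; python3 g.py;  echo '[{"pos": [-0.012, 0, 0], "aperture": 0}, {"pos": [-0.012, 0, 0], "aperture": 0}, {"pos": [-0.012, 0, 0], "aperture": 0}]' > m.json && python3 steer.py m.json |grep -E 'contact'; python3 g.py
```

```text
contact_force: [-1.7, 2.9, 3.6]
t 5.63 case xy [-0.6 59.6] tip z 57.24 F case [-0.   3.4] 3.6
contact_force: [-1.8, 2.2, 3.0]
t 5.88 case xy [-0.5 50.5] tip z 57.24 F case [-0.4  2.8] 3.0
```

In the tool's units: -3 mm / 250 = -0.012.

```bash
echo '[{"pos": [-0.012, 0, 0], "aperture": 0}, {"pos": [-0.012, 0, 0], "aperture": 0}, {"pos": [-0.012, 0, 0], "aperture": 0}, {"pos": [-0.012, 0, 0], "aperture": 0}, {"pos": [-0.012, 0, 0], "aperture": 0}]' > m.json && python3 steer.py m.json|grep -E 'contact'; python3 g.py;  echo '[{"pos": [-0.012, 0, 0], "aperture": 0}, {"pos": [-0.012, 0, 0], "aperture": 0}, {"pos": [-0.012, 0, 0], "aperture": 0}, {"pos": [-0.012, 0, 0], "aperture": 0}]' > m.json && python3 steer.py m.json |grep -E 'contact'; python3 g.py; python3 - <<'E'
from rig import r, grab_frame, camera_params
import cv2
f=grab_frame("scene")[:,:,::-1]
cv2.imwrite("pics/s3.png",cv2.resize(f[150:260,240:380],(764,600),interpolation=cv2.INTER_CUBIC))
E
```

```text
contact_force: [-1.8, 2.6, 3.9]
t 6.3 case xy [-0.6 35.5] tip z 57.07 F case [-0.2  3.1] 3.9
contact_force: [-0.7, 2.8, 3.9]
t 6.63 case xy [-0.3 23.5] tip z 57.22 F case [0.8 2.7] 3.9
```

View pics/s3.png

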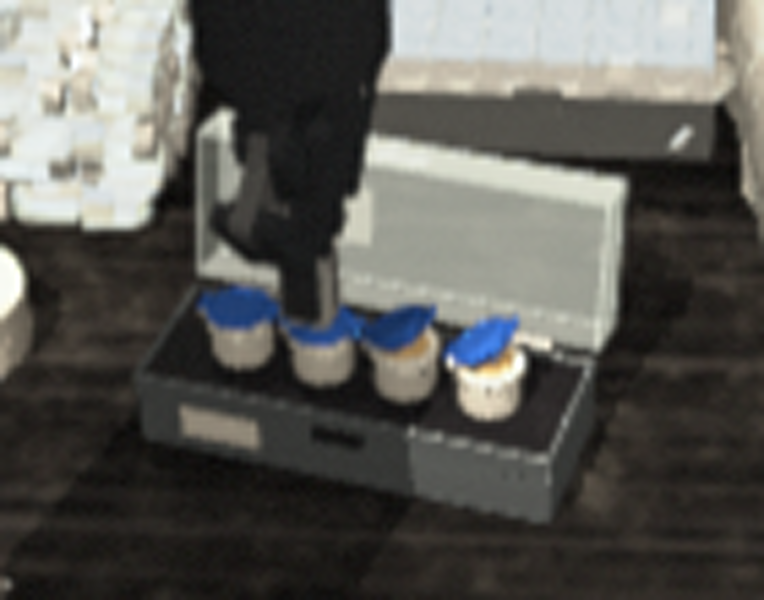

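Cap 1 is shut, cap 2 is folding under the finger at (310,310), and the case has not moved. I'll continue the stroke.

In the tool's units: -3 mm / 250 = -0.012.

```bash
for k in 1; do echo '[{"pos": [-0.012, 0, 0], "aperture": 0}, {"pos": [-0.012, 0, 0], "aperture": 0}, {"pos": [-0.012, 0, 0], "aperture": 0}, {"pos": [-0.012, 0, 0], "aperture": 0}, {"pos": [-0.012, 0, 0], "aperture": 0}]' > m.json && python3 steer.py m.json|grep -E 'contact'; echo '[{"pos": [-0.012, 0, 0], "aperture": 0}, {"pos": [-0.012, 0, 0], "aperture": 0}, {"pos": [-0.012, 0, 0], "aperture": 0}, {"pos": [-0.012, 0, 0], "aperture": 0}, {"pos": [-0.012, 0, 0], "aperture": 0}]' > m.json && python3 steer.py m.json|grep -E 'contact'; python3 g.py;  echo '[{"pos": [-0.012, 0, 0], "aperture": 0}, {"pos": [-0.012, 0, 0], "aperture": 0}, {"pos": [-0.012, 0, 0], "aperture": 0}, {"pos": [-0.012, 0, 0], "aperture": 0}, {"pos": [-0.012, 0, 0], "aperture": 0}]' > m.json && python3 steer.py m.json |grep -E 'contact'; echo '[{"pos": [-0.012, 0, 0], "aperture": 0}, {"pos": [-0.012, 0, 0], "aperture": 0}, {"pos": [-0.012, 0, 0], "aperture": 0}, {"pos": [-0.012, 0, 0], "aperture": 0}, {"pos": [-0.012, 0, 0], "aperture": 0}]' > m.json && python3 steer.py m.json|grep -E 'contact'; python3 g.py; done
```

```text
contact_force: [-1.7, 2.2, 4.8]
contact_force: [-1.6, 1.7, 4.0]
t 7.52 case xy [ 0.  -6.5] tip z 57.23 F case [-0.5  2.3] 4.0
contact_force: [-1.7, 2.5, 4.6]
contact_force: [-1.6, 3.6, 4.9]
t 8.35 case xy [  0.  -36.5] tip z 57.0 F case [0.5 3.9] 4.9
```

In the tool's units: -3 mm / 250 = -0.012.

```bash
echo '[{"pos": [-0.012, 0, 0], "aperture": 0}, {"pos": [-0.012, 0, 0], "aperture": 0}, {"pos": [-0.012, 0, 0], "aperture": 0}, {"pos": [-0.012, 0, 0], "aperture": 0}, {"pos": [-0.012, 0, 0], "aperture": 0}]' > m.json && python3 steer.py m.json|grep -E 'contact'; echo '[{"pos": [-0.012, 0, 0], "aperture": 0}, {"pos": [-0.012, 0, 0], "aperture": 0}, {"pos": [-0.012, 0, 0], "aperture": 0}, {"pos": [-0.012, 0, 0], "aperture": 0}, {"aperture": 0}]' > m.json && python3 steer.py m.json|grep -E 'contact'; python3 g.py; python3 - <<'E'
from rig import r, grab_frame, camera_params
import cv2
f=grab_frame("scene")[:,:,::-1]
cv2.imwrite("pics/s4.png",cv2.resize(f[150:260,240:380],(764,600),interpolation=cv2.INTER_CUBIC))
E
```

```text
contact_force: [-1.7, 3.3, 3.9]
contact_force: [-0.1, 0.3, 5.0]
t 9.18 case xy [  0.6 -63.8] tip z 57.18 F case [0.  0.3] 5.0
```

View pics/s4.png

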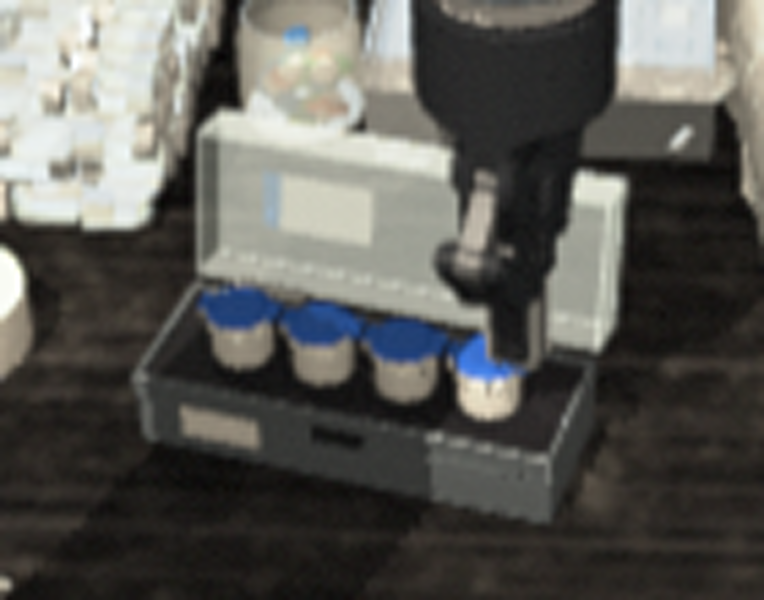

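All four caps are shut and the case and cover have not moved. Now I'll lift and go round behind the cover.

In the tool's units: -30 mm / 250 = -0.12, -25 mm / 250 = -0.1.

```bash
echo '[{"pos": [0, 0, -0.02], "aperture": 0}, {"pos": [0, 0, -0.08], "aperture": 0}, {"pos": [0, 0, -0.12], "aperture": 0}, {"pos": [0, 0, -0.12], "aperture": 0}, {"pos": [0, 0, -0.1], "aperture": 0}]' > m.json && python3 steer.py m.json>/dev/null; echo '[{"pos": [0.048, 0.088, 0], "aperture": 0}, {"pos": [0.052, 0.096, 0], "aperture": 0}, {"pos": [0.052, 0.096, 0], "aperture": 0}, {"pos": [0.052, 0.096, 0], "aperture": 0}, {"pos": [0.052, 0.088, 0], "aperture": 0}]' > m.json && python3 steer.py m.json >/dev/null; echo '[{"pos": [0, 0, 0.1], "aperture": 0}, {"pos": [0, 0, 0.1], "aperture": 0}, {"pos": [0, 0, 0.08], "aperture": 0}, {"pos": [0, 0, 0.02], "aperture": 0}, {"aperture": 0}]' > m.json && python3 steer.py m.json|grep contact; python3 g.py 100 0 88; python3 - <<'E'
from rig import r, grab_frame, camera_params
import cv2
f=grab_frame("wrist")[:,:,::-1];cv2.imwrite("pics/w4.png",f)
E
```

```text
contact_force: [0.2, 0.5, -0.6]
t 10.48 case xy [114.5   1.9] tip z 90.58 F case [0.4 0.3] -0.6
tool delta [ -1.8 -14.5   2.6]
```

View pics/w4.png

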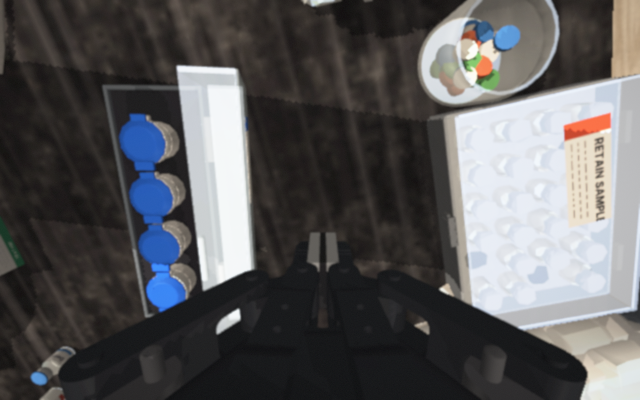

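The wrist view shows all caps shut at (145,140) to (167,292), the cover edge at about (245,200), and the fingertips clear behind it at (323,240). Now I'll push forward.

In the tool's units: -10 mm / 250 = -0.04, -5 mm / 250 = -0.02.

```bash
echo '[{"pos": [0, -0.04, 0.008], "aperture": 0}, {"pos": [0, -0.04, 0], "aperture": 0}, {"pos": [0, -0.02, 0], "aperture": 0}, {"aperture": 0}]' > m.json && python3 steer.py m.json|grep contact; python3 g.py; echo '[{"pos": [0, -0.008, 0], "aperture": 0}, {"pos": [0, -0.008, 0], "aperture": 0}, {"pos": [0, -0.008, 0], "aperture": 0}, {"pos": [0, -0.008, 0], "aperture": 0}]' > m.json && python3 steer.py m.json|grep contact; python3 g.py;  echo '[{"pos": [0, -0.008, 0.002], "aperture": 0}, {"pos": [0, -0.008, 0], "aperture": 0}, {"pos": [0, -0.008, 0], "aperture": 0}, {"pos": [0, -0.008, 0], "aperture": 0}]' > m.json && python3 steer.py m.json|grep contact; python3 g.py
```

```text
contact_force: [0.3, -0.1, -0.3]
t 10.87 case xy [89.4  1.6] tip z 90.95 F case [ 0.1 -0.3] -0.3
contact_force: [4.6, 2.7, 7.4]
t 11.2 case xy [84.8  1.7] tip z 91.24 F case [ 5.3 -0. ] 7.4
contact_force: [9.6, 5.2, 19.8]
t 11.53 case xy [80.8  1.7] tip z 93.05 F case [10.9 -0.4] 19.8
```

Forces are higher than they should be, so I'll back off and look.

In the tool's units: 5 mm / 250 = 0.02, 3 mm / 250 = 0.012.

```bash
echo '[{"pos": [0, 0.008, 0], "aperture": 0}, {"pos": [0, 0.012, -0.004], "aperture": 0}, {"pos": [0, 0.02, 0], "aperture": 0}, {"aperture": 0}]' > m.json && python3 steer.py m.json|grep contact; python3 g.py; python3 - <<'E'
from rig import r, grab_frame, camera_params
import cv2,numpy as np
f=grab_frame("scene")[:,:,::-1];g=grab_frame("wrist")[:,:,::-1]
cv2.imwrite("pics/s5.png",np.vstack([cv2.resize(f[130:260,220:400],(540,390),interpolation=cv2.INTER_CUBIC)[:300],cv2.resize(g[50:350,100:460],(540,450))[:290]]))
E
```

```text
contact_force: [2.6, 1.8, 3.4]
t 11.87 case xy [85.8  1.6] tip z 90.85 F case [3.1 0.2] 3.4
```

View pics/s5.png

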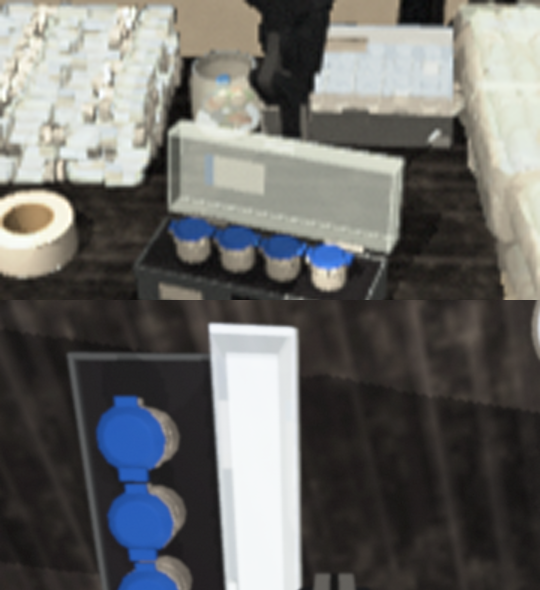

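The fingertip sits right at the cover's upper edge, at (290,135) in the top half. In the wrist view the cover's far corners are at full-image (239,67) and (298,68). I'll compute the present cover angle.

```bash
python3 - <<'E'
from rig import r, grab_frame, camera_params
from h import *
p=camera_params("wrist")
c=np.array([413.7,262.6,0]);a=0.5314;X=np.array([np.cos(a),np.sin(a),0]);Y=np.array([-np.sin(a),np.cos(a),0])
for u in((238.7,66.7),(298,68)):
    C,d=ray(p,u);s=((c+90*Y-C)@Y)/(d@Y);P=C+s*d;print((P-c)@X,P[2])
for q in(1.6,1.7,1.8,1.95):print(q,[(35.5-68*np.cos(q)+k*np.sin(q),36+68*np.sin(q)+k*np.cos(q)) for k in(0,26)])
# case rim TL,BL from wrist (z=36)
print([onz(p,(100+x/1.5,50+y/1.5),36) for x,y in((69,55),)],c[:2]+(-33*X+90*Y)[:2])
E
```

```text
48.98887255888024 104.65180537814283
74.12949063486002 102.96067635902531
1.6 [(np.float64(37.48556751648764), np.float64(103.97100500682235)), (np.float64(63.474481195566774), np.float64(103.21181742698884))]
1.7 [(np.float64(44.26142561209568), np.float64(103.43320711076787)), (np.float64(70.04471068385986), np.float64(100.08325025908422))]
1.8 [(np.float64(50.94974243912992), np.float64(102.22163889971728)), (np.float64(76.269780841963), np.float64(96.31438443769702))]
1.95 [(np.float64(60.67229653188751), np.float64(99.16926062026312)), (np.float64(84.82524912198812), np.float64(89.54455900512966))]
[array([340.71663524, 323.2713074 ,  36.        ])] [339.64408043 323.46641748]
```

The cover is at about 1.77 rad and the case has not moved. The likely cause is the gripper's outboard knuckle sitting on the cover's front wall. I'll retreat and turn the gripper a quarter turn, so the knuckles spread along the row instead.

In the tool's units: 12 mm / 250 = 0.048, 5 mm / 250 = 0.02, -0.12 rad / 2 = -0.06.

```bash
echo '[{"pos": [0, 0.02, 0], "aperture": 0}, {"pos": [0, 0.048, 0], "aperture": 0}, {"pos": [0, 0.048, 0], "aperture": 0}, {"r": [0, 0, -0.06], "aperture": 0}, {"r": [0, 0, -0.06], "aperture": 0}]' > m.json && python3 steer.py m.json|grep contact; echo '[{"r": [0, 0, -0.06], "aperture": 0}, {"r": [0, 0, -0.06], "aperture": 0}, {"r": [0, 0, -0.06], "aperture": 0}, {"r": [0, 0, -0.06], "aperture": 0}, {"r": [0, 0, -0.06], "aperture": 0}]' > m.json && python3 steer.py m.json >/dev/null;echo '[{"r": [0, 0, -0.06], "aperture": 0}, {"r": [0, 0, -0.06], "aperture": 0}, {"r": [0, 0, -0.06], "aperture": 0}, {"r": [0, 0, -0.06], "aperture": 0}, {"r": [0, 0, -0.06], "aperture": 0}]' > m.json && python3 steer.py m.json ;echo '[{"r": [0, 0, -0.06], "aperture": 0}, {"aperture": 0}, {"aperture": 0}]' > m.json && python3 steer.py m.json|grep rot; python3 g.py 100 0 85
```

```text
contact_force: [-0.3, 0.6, 0.3]
clock: 13.22
eef_pos: [510.1, 321.5, 108.8]
tcp_rot: [-3.141, -0.003, -2.725]
contact_force: [0.6, -0.3, -0.3]
opening: 0.0
grasp_force: 0.0
tcp_rot: [-3.142, -0.002, -2.615]
t 13.47 case xy [113.2   1.9] tip z 90.04 F case [ 0.1 -0.4] 0.0
tool delta [13.2 -2.   5.1]
```

In the tool's units: 8 mm / 250 = 0.032, 5 mm / 250 = 0.02.

```bash
echo '[{"pos": [0.032, 0, 0.012], "aperture": 0}, {"pos": [0.032, 0, 0.008], "aperture": 0}, {"pos": [0.02, 0, 0], "aperture": 0}, {"aperture": 0}]' > m.json && python3 steer.py m.json|grep contact; python3 g.py; echo '[{"pos": [0.008, 0, 0], "aperture": 0}, {"pos": [0.008, 0, 0], "aperture": 0}, {"pos": [0.008, 0, 0], "aperture": 0}]' > m.json && python3 steer.py m.json|grep contact; python3 g.py;  echo '[{"pos": [0.008, 0, 0], "aperture": 0}, {"pos": [0.008, 0, 0], "aperture": 0}]' > m.json && python3 steer.py m.json|grep contact; python3 g.py
```

```text
contact_force: [-0.0, -0.4, -0.6]
t 13.8 case xy [90.8  2. ] tip z 85.17 F case [-0.2 -0.3] -0.6
contact_force: [-0.6, 0.3, -0.2]
t 14.05 case xy [87.  2.] tip z 85.86 F case [-0.3  0.5] -0.2
contact_force: [0.8, 0.4, 1.0]
t 14.22 case xy [83.4  2. ] tip z 85.97 F case [ 0.9 -0.1] 1.0
```

In the tool's units: -2 mm / 250 = -0.008, -1 mm / 250 = -0.004.

```bash
echo '[{"pos": [0.008, 0, -0.004], "aperture": 0}, {"pos": [0.008, 0, -0.004], "aperture": 0}, {"pos": [0.008, 0, -0.008], "aperture": 0}, {"pos": [0.008, 0, -0.008], "aperture": 0}]' > m.json && python3 steer.py m.json|grep contact; python3 g.py;  echo '[{"pos": [0.008, 0, -0.004], "aperture": 0}, {"pos": [0.008, 0, -0.004], "aperture": 0}, {"pos": [0.008, 0, -0.004], "aperture": 0}, {"pos": [0.008, 0, -0.004], "aperture": 0}]' > m.json && python3 steer.py m.json|grep contact; python3 g.py
```

```text
contact_force: [0.3, -0.7, -0.2]
t 14.55 case xy [74.5  2. ] tip z 91.75 F case [-0.1 -0.7] -0.2
contact_force: [0.6, 0.5, 0.4]
t 14.88 case xy [66.6  2. ] tip z 95.73 F case [0.8 0.1] 0.4
```

Careful with the scale: shifts go in shares of 25 cm and turns go in shares of 2 rad. That gives: 3.4 mm / 250 = 0.0136, -0.8 mm / 250 = -0.0032.

```bash
echo '[{"pos": [0.0136, 0, -0.0032], "aperture": 0}, {"pos": [0.0136, 0, -0.0032], "aperture": 0}, {"pos": [0.0136, 0, -0.0032], "aperture": 0}, {"pos": [0.0136, 0, -0.0028], "aperture": 0}, {"pos": [0.0136, 0, -0.0028], "aperture": 0}]' > m.json && python3 steer.py m.json|grep contact; python3 g.py;  echo '[{"pos": [0.0128, 0, 0], "aperture": 0}, {"pos": [0.0128, 0, 0], "aperture": 0}, {"pos": [0.0128, 0, 0.0008], "aperture": 0}, {"pos": [0.0128, 0, 0.0016], "aperture": 0}]' > m.json && python3 steer.py m.json|grep contact; python3 g.py; python3 - <<'E'
from rig import r, grab_frame, camera_params
import cv2
f=grab_frame("scene")[:,:,::-1]
cv2.imwrite("pics/s6.png",cv2.resize(f[130:260,220:400],(720,520),interpolation=cv2.INTER_CUBIC))
E
```

```text
contact_force: [1.1, 0.2, 0.2]
t 15.3 case xy [49.4  2. ] tip z 99.5 F case [ 1.  -0.4] 0.2
contact_force: [-0.2, -0.3, 1.1]
t 15.63 case xy [36.8  2. ] tip z 98.88 F case [-0.3 -0.2] 1.1
```

View pics/s6.png

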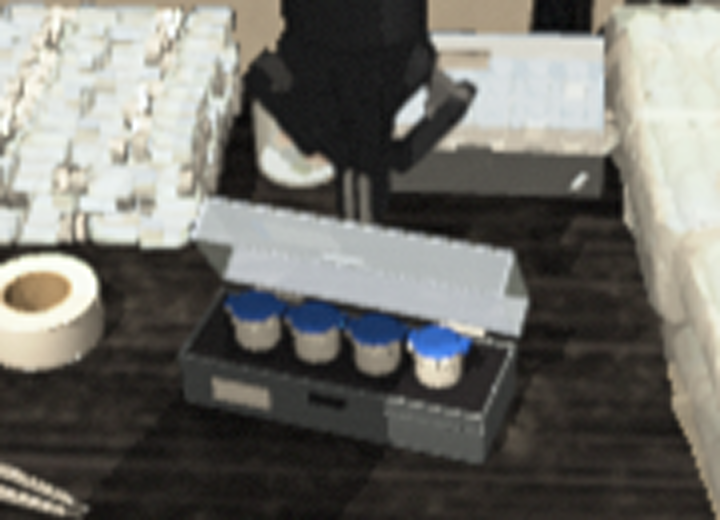

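The cover is swinging over with the finger behind it at (358,200). I'll continue along the arc.

In the tool's units: 3 mm / 250 = 0.012, 1 mm / 250 = 0.004.

```bash
echo '[{"pos": [0.012, 0, 0.0024], "aperture": 0}, {"pos": [0.012, 0, 0.0028], "aperture": 0}, {"pos": [0.012, 0, 0.0036], "aperture": 0}, {"pos": [0.012, 0, 0.004], "aperture": 0}]' > m.json && python3 steer.py m.json|grep contact; python3 g.py;  echo '[{"pos": [0.0116, 0, 0.0048], "aperture": 0}, {"pos": [0.0116, 0, 0.0052], "aperture": 0}, {"pos": [0.0116, 0, 0.0056], "aperture": 0}, {"pos": [0.0112, 0, 0.0064], "aperture": 0}]' > m.json && python3 steer.py m.json|grep contact; python3 g.py; echo '[{"pos": [0.0108, 0, 0.0068], "aperture": 0}, {"pos": [0.0104, 0, 0.0072], "aperture": 0}, {"pos": [0.01, 0, 0.008], "aperture": 0}, {"pos": [0.0092, 0, 0.0088], "aperture": 0}]' > m.json && python3 steer.py m.json|grep contact; python3 g.py;
```

```text
contact_force: [0.7, -0.4, 1.8]
t 16.02 case xy [24.8  2. ] tip z 95.6 F case [ 0.3 -0.7] 1.8
contact_force: [-0.4, -0.1, 1.7]
t 16.35 case xy [13.2  2.1] tip z 90.03 F case [-0.4  0.1] 1.7
contact_force: [-0.4, -0.9, 0.8]
t 16.68 case xy [3.2 2.1] tip z 82.26 F case [-0.9 -0.6] 0.8
```

In the tool's units: 2 mm / 250 = 0.008, 1.9 mm / 250 = 0.0076.

```bash
echo '[{"pos": [0.0072, 0, 0.0072], "aperture": 0}, {"pos": [0.0068, 0, 0.0072], "aperture": 0}, {"pos": [0.0068, 0, 0.0076], "aperture": 0}, {"pos": [0.0064, 0, 0.008], "aperture": 0}, {"pos": [0.0064, 0, 0.008], "aperture": 0}]' > m.json && python3 steer.py m.json|grep contact; python3 g.py;  echo '[{"pos": [0.0052, 0, 0.008], "aperture": 0}, {"pos": [0.0052, 0, 0.008], "aperture": 0}, {"pos": [0.0048, 0, 0.008], "aperture": 0}]' > m.json && python3 steer.py m.json|grep contact; python3 g.py
```

```text
contact_force: [-0.1, -0.6, 0.2]
t 17.1 case xy [-5.   2.1] tip z 72.77 F case [-0.4 -0.4] 0.2
contact_force: [0.2, -0.0, 1.0]
t 17.35 case xy [-8.8  2.1] tip z 66.75 F case [ 0.1 -0.1] 1.0
```

In the tool's units: 1.5 mm / 250 = 0.006, 1.2 mm / 250 = 0.0048.

```bash
echo '[{"pos": [0.004, 0, 0.006], "aperture": 0}, {"pos": [0.004, 0, 0.0048], "aperture": 0}, {"pos": [0.004, 0, 0.004], "aperture": 0}, {"pos": [0, 0, 0.002], "aperture": 0}, {"aperture": 0}]' > m.json && python3 steer.py m.json|grep contact; python3 g.py;  echo '[{"pos": [0, 0, 0.002], "aperture": 0}, {"pos": [0, 0, 0.0012], "aperture": 0}, {"aperture": 0}, {"aperture": 0}]' > m.json && python3 steer.py m.json|grep contact; python3 g.py
```

```text
contact_force: [1.0, -0.1, -0.3]
t 17.77 case xy [-11.8   2.1] tip z 62.7 F case [ 0.8 -0.5] -0.3
contact_force: [-0.2, 0.3, -0.1]
t 18.1 case xy [-11.6   2.1] tip z 61.99 F case [-0.   0.4] -0.1
```

In the tool's units: 0.4 mm / 250 = 0.0016, 0.3 mm / 250 = 0.0012.

```bash
echo '[{"pos": [0, 0, 0.0016], "aperture": 0}, {"pos": [0, 0, 0.0012], "aperture": 0}, {"aperture": 0}, {"aperture": 0}]' > m.json && python3 steer.py m.json|grep contact; python3 g.py;  echo '[{"pos": [0, 0, 0.0012], "aperture": 0}, {"pos": [0, 0, 0.0012], "aperture": 0}, {"aperture": 0}, {"aperture": 0}]' > m.json && python3 steer.py m.json|grep contact; python3 g.py
```

```text
contact_force: [-1.0, -1.0, 6.7]
t 18.43 case xy [-11.6   2.1] tip z 61.71 F case [-1.4 -0.4] 6.7
contact_force: [-3.4, -3.0, 15.2]
t 18.77 case xy [-11.6   2.1] tip z 61.57 F case [-4.4 -0.8] 15.2
```

There is a firm stop at about 61.6 mm, so the cover is down. I'll lift and check.

In the tool's units: -30 mm / 250 = -0.12, -20 mm / 250 = -0.08.

```bash
echo '[{"pos": [0, 0, -0.0028], "aperture": 0}, {"pos": [0, 0, -0.004], "aperture": 0}, {"pos": [0, 0, -0.02], "aperture": 0}, {"pos": [0, 0, -0.08], "aperture": 0}, {"pos": [0, 0, -0.12], "aperture": 0}]' > m.json && python3 steer.py m.json|grep contact; echo '[{"pos": [-0.08, 0, -0.12], "aperture": 0}, {"pos": [-0.12, 0, -0.12], "aperture": 0}, {"pos": [-0.12, 0, -0.08], "aperture": 0}, {"pos": [-0.12, 0, 0], "aperture": 0}, {"pos": [-0.12, 0, 0], "aperture": 0}]' > m.json && python3 steer.py m.json >/dev/null; echo '[{"aperture": 0}, {"aperture": 0}, {"aperture": 0}]' > m.json && python3 steer.py m.json|grep contact; python3 - <<'E'
from rig import r, grab_frame, camera_params
import cv2,numpy as np
f=grab_frame("scene")[:,:,::-1];g=grab_frame("top")[:,:,::-1]
cv2.imwrite("pics/fscene.png",f);cv2.imwrite("pics/ftop.png",g)
cv2.imwrite("pics/fin.png",np.hstack([cv2.resize(f[160:260,240:380],(420,300),interpolation=cv2.INTER_CUBIC),cv2.resize(g[140:280,180:340],(343,300),interpolation=cv2.INTER_CUBIC)]))
E
```

```text
contact_force: [0.2, 0.6, -0.5]
contact_force: [0.8, -0.8, -0.2]
```

View pics/fin.png

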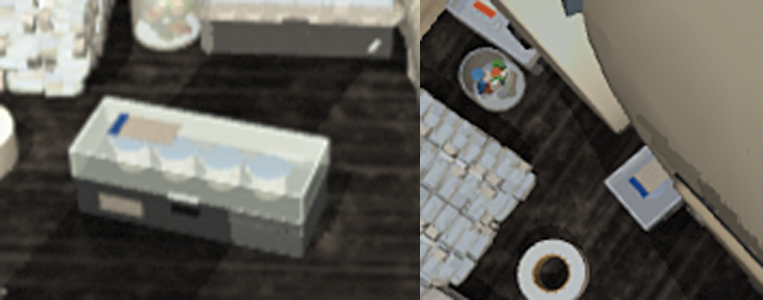

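The case is closed, standing in place with its caps shut and the cover flush, and nothing else has been moved.

```bash
python3 -c "
from rig import r, grab_frame, camera_params
print(r.sign_off())"
```

```text
the job is handed in; nothing more can be done
None
```

The job is handed in at about 20 s: all four caps were stroked shut in one pass, and the cover is pressed fully closed with the case still in place to within about 1 mm; my first push at the cover caught on it (about 20 N), so I backed off and turned the gripper before closing it gently.

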